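# Tip the horn cup feet from the pan into the tray

### The job

Slide the wooden tray home along its runners, under the lip of the tipping pan and up against the stop. Then tip the pan by its cross bar to about 45 degrees, to the long mark and never as far as 60, and keep it there for a second or so while all four horn feet slide out into the tray. Ease the pan gently back down until it lies level on its rest, without letting it drop, and leave the other things on the bench alone.

Things in the scene. Friction and masses are not known exactly. Their poses are not given: they have to be found in the camera images.
- stand: Fixed tipping station: plywood base board 200 x 430 x 20 mm with two plywood cheeks that carry the pan. Origin: on the bench (underside of the board), straight below the middle of the pan's trunnion line. +y is the way the pan tips and pours, x lies along the trunnions, z up. The board reaches from y = -195 to +235 mm.
- tray_stop (a point): Middle of the front face of the wooden stop batten across the base board, at y = -15 mm in the stand's frame, 31 mm above the bench (the batten stands 22 mm above the board). Two wooden runners, 18 mm high on the board, lead from it to +y and guide the tray with 5 mm play on either side.
- tray_centre (a point): Centre (half-way up) of the open wooden tray on the base board: 150 mm (x) x 190 mm (y) outside, 45 mm high, walls and floor 8 mm, about 0.35 kg; axes parallel to the stand's within a degree. It starts drawn out to the stand's +y; home, its -y end meets the stop, centre at y = +80 mm in the stand's frame. Slides when pushed at the middle of its +y end.
- pivot (a point): Middle of the trunnion line about which the pan tips, 150 mm above the bench, along the stand's x. On the outer face of the near cheek (x = -87 mm, the robot's side) are marks every 15 degrees, the one for 45 longer, and a brass pointer that turns with the pan.
- pan (a joint): Tilt of the pan in rad: 0 = level on its rest, growing as its lip (the +y end) goes down; pi/4 = 45 degrees. It turns freely and falls back to 0 when let go, from any tilt up to 60 degrees; holding it takes up to 5 N at the bar. Sheet-metal pan, inside 115 mm wide, 200 mm long, walls 42 mm; floor 12 mm below the pivot, back wall 156 mm behind it, about 0.7 kg.
- pan_bar (a point): Middle of the pan's cross bar: wooden grip 20 mm thick, 100 mm long, along the stand's x, on a steel bail fixed to the pan; open space all round. 125 mm from the pivot; at tilt t it is at y = 125 sin(t - 0.35), z = 150 + 125 cos(t - 0.35) mm in the stand's frame, so it leans back when level (z = 267) and can be pushed to +y from behind.
- pan_lip (a point): Middle of the lip edge over which the horn feet leave the pan: when level, 55 mm in front (+y) of the pivot and 138 mm above the bench.
- foot_1: Sawn horn foot for a cup, black, 47 x 60 mm oval disc 12 mm thick, 20 g, lying in the pan at the start. Origin: centre of its underside.
- foot_2: Sawn horn foot for a cup, brown, 47 x 60 mm oval disc 12 mm thick, 30 g, lying in the pan at the start. Origin: centre of its underside.
- foot_3: Large sawn horn foot for a cup, black (the lower of two), 62 x 80 mm oval disc 12 mm thick, 40 g, lying in the pan at the start. Origin: centre of its underside.
- foot_4: Large sawn horn foot for a cup, black (the upper of two), 62 x 80 mm oval disc 12 mm thick, 40 g, lying in the pan at the start. Origin: centre of its underside.
- sanding_block: Bystander: cork and paper sanding block, 45 x 88 x 26 mm, loose on the bench to the left of the station. Origin: centre of its underside.
- slate_hone: Bystander: dark slate slip stone, 34 x 91 x 11 mm, loose on the bench to the left of the station. Origin: centre of its underside.
Things that resemble listed ones, but are neither listed nor needed, are in the scene too. What is shaped like the foot_4 but green or orange is not meant.

How it is judged:
By the outcome, as a careful person would: the job done as asked, in the order asked, and still so for the second after the job is handed in, with the robot touching nothing.
It also fails if it takes over 62 s, if anything falls off the work surface, if the arm or the gripper's body presses on something with over 40 N, if the wrist force passes 120 N, or if a joint passes its speed limit or range.

### The arm

A 6-joint arm with a two-finger parallel gripper is mounted at the origin on a cart in front of the work surface, level with it; the furniture and walls round the work are solid. World frame = base frame: x ahead of the robot, y to its left, z up, the work surface at z = 0. Lengths are in m, angles in degrees, forces in N, time in s.
With the tool pointing down it reaches from about 0.3 to 0.75 m from the base axis. Payload 8.5 kg.
Tool frame: the origin (TCP) lies midway between the tips of the shut fingers; the grasp point (between the pads) lies env.tcp_to_grasp behind it (env.tcp_to_grasp is the distance from the TCP to the grasp point, in m); z points along the fingers, y is the line along which they close (so a half turn about z gives the same grasp; the last joint's range is limited). The gripper opens to 85 mm and grips with 20 to 120 N. Pads are 22 mm wide; open, the fingers measure 114 mm over their backs; the gripper's body (76 mm by 85 mm) begins 54 mm behind the grasp point. The pads swing forward as they close: fully open they stand 13 mm farther back than shut.
Start: joints at [54.643, 21.807, 74.336, -0, 83.858, -12.336], TCP at [0.215, 0.506, 0.231] pointing down, gripper open.
Joint ranges: [-178.18, 178.18], [-50.72, 133.34], [12.68, 142.11], [-81.47, 261.47], [9.98, 163.14], [-165.26, 165.26]. Speed limits (degrees/s): [136.94, 136.94, 180, 180, 180, 180].

### API

Orientations are given as a 3x3 rotation matrix whose columns are the frame's x, y, z axes.
In Python, from rig import observe, optics, job, env gives the robot as it stands. The module is installed in compiled form; this text tells all that it offers.
- The arm moves only by the shell command python3 -m jog 'ROWS' [FORCE]. ROWS is JSON, a list of rows, each a list of 7 numbers: the turn, a rotation vector about the tool's x, y, z in rad, then the shift along the tool's x, y, z in m, then the opening in per cent of the stroke, from 0 (shut) to 100 (fully open). A call has 1 to 10 rows; each row shifts and turns the commanded pose from where the row before left it, along the tool's axes as they then stand; what a row does not reach is not made up. A row lasts 1/8 s, in which the tool goes at most 62.5 mm and 10.7 degrees, less where a joint would pass 70% of its speed; a pose out of reach is approached as far as the arm can. A call is refused whole if a number of a shift passes 0.0625 or a number of a turn 0.188, either way. A call with a gripper value outside its range is refused whole. The fingers move at their own pace and stop on an object; FORCE is the grip in N (left out, the last holds). Time passes only in rows, so rows that do not move let the fingers close. It gives the time, the measured TCP pose, the force, the opening and the grip force at its end, in the units of the state.
- observe(): the state, without advancing time (a new reading comes with each control period).
- optics.get_image(name): name is "scene" or "top"; returns a dict with "pixels" (384x512x3 uint8, red, green, blue), "mtx" (3x3 intrinsics, pixels), "rvec" (rotation vector, rad) and "tvec" (3), from world to camera coordinates, as OpenCV has them. Camera axes: x right, y down, z forward; pixel columns grow to the right and rows downward; lengths in m; the calibration is good to about 2 mm. A picture is of the moment at which its call begins. There is no depth.
- job.close_job(): hands the job in; it is judged then, once.
The state is a dict: "time_s": time; "q": joint angles; "qvel": joint speeds; "joint_efforts": joint torques, N m; "position": TCP position; "tool_rot": TCP orientation; "ft_force": force on the tool from outside, world axes, zero at the start; "wrist_torque": the same for the moment, N m; "grip_width": finger opening in m; "gripper_force": force on a finger pad.
Only numpy, scipy, OpenCV 4.12 (cv2) and the standard library are available. Lean on these libraries where they do the work, as an engineer would, in place of code of your own. Each camera call takes 0.05 s, during which the arm holds its last target. There are 200 camera calls.

## Working session

There is one attempt and no reset: what is moved stays moved. The work goes in short steps, Python scripts to look and compute and a shell command to move; the robot and the scene stay as the last step left them, time stands still between calls to the robot, and variables do not carry over. Pictures are saved under pics/ and viewed, at most 10 in all, crops included, and the job is handed in when it is done.

```bash
mkdir -p pics
cat > h.py <<'E'
import numpy as np, cv2
from rig import observe, optics, job, env
def grab(n,f=None):
    d=optics.get_image(n)
    if f: cv2.imwrite('pics/'+f,d['pixels'][:,:,::-1]); np.savez('pics/'+f+'.npz',**d)
    return d
def ray(d,u,v):
    R=cv2.Rodrigues(np.array(d['rvec'],float))[0];t=np.array(d['tvec'],float).ravel()
    p=cv2.undistortPoints(np.array([[[u,v]]],float),np.array(d['mtx'],float),None)[0,0]
    return -R.T@t, R.T@np.array([p[0],p[1],1])
def onz(d,u,v,z):
    o,r=ray(d,u,v); return o+r*(z-o[2])/r[2]
def proj(d,P):
    return cv2.projectPoints(np.array(P,float).reshape(-1,3),np.array(d['rvec'],float),np.array(d['tvec'],float),np.array(d['mtx'],float),None)[0].reshape(-1,2)
E
python3 -c "
from h import *
for n in('scene','top'):
  d=grab(n,n+'0.png'); print(n,ray(d,256,192))
a=cv2.imread('pics/scene0.png');b=cv2.imread('pics/top0.png')
s=observe();print(s['time_s'],s['position'],s['tool_rot'],s['ft_force'],env.tcp_to_grasp)
"
```

```text
scene (array([-0.34820027,  0.51800743,  1.35494252]), array([ 0.48483687, -0.47492938, -0.73461246]))
top (array([ 0.35813221, -0.26943063,  1.55818261]), array([ 9.01932231e-02, -7.24578238e-04, -9.95925138e-01]))
0.1 [0.21494359 0.50597808 0.23076088] [[-9.20331843e-01  3.91137695e-01 -7.75811232e-04]
 [ 3.91138356e-01  9.20331256e-01 -1.07961431e-03]
 [ 2.91725474e-04 -1.29705295e-03 -9.99999116e-01]] [-0.07421924  0.32653375  0.92323698] 0.0187
```

View pics/scene0.png

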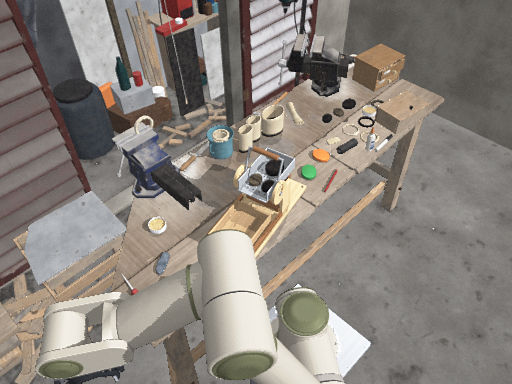

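View pics/top0.png

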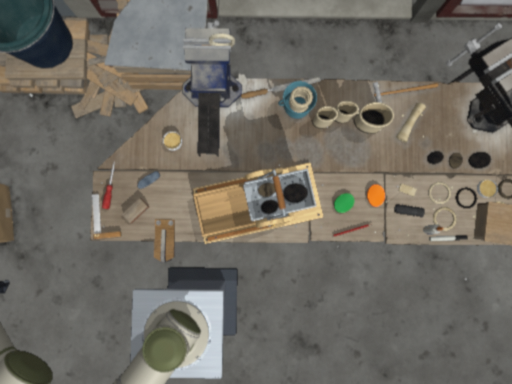

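The scene view shows the station at about (262,200) with the tray at (240,225) and the pan at (265,172). In the top view, the station spans (193–322, 163–243), the tray is at (222,210), the pan at (282,195) and the bar at (279,190). Image up is +x and image left is +y. Bystanders are the cork block at (135,207) and the dark/blue slip at (149,179).

Things that could be mistaken:
- **Tray:** the wooden box in front of the cart at (164,240), and the vise at (208,100).
- **Feet:** the green disc at (344,203), the orange disc at (376,195), and the loose black discs at (435–480,158).

I choose the tray and pan on the plywood board.

```bash
python3 -c "
from h import *
b=cv2.imread('pics/top0.png')[150:255,180:340]
cv2.imwrite('pics/c0.png',cv2.resize(b,None,fx=5,fy=5,interpolation=cv2.INTER_CUBIC))
"
```

```text
(no output)
```

View pics/c0.png

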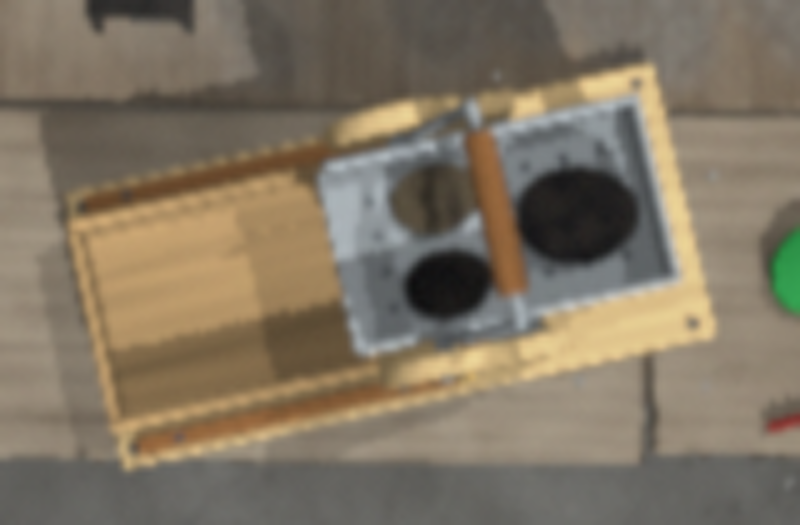

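The crop shows these pixels:
- **Board corners:** (652,65), (713,340), (128,468), (70,190).
- **Tray end:** (75,228)–(118,422).
- **Bar:** (482,133)–(512,293).
- **Pan corners:** (322,170), (358,355), (677,280), (637,100).

The pan holds four feet: a brown, a small black and a large black stack.

```bash
cat > m.py <<'E'
from h import *
d=dict(np.load('pics/top0.png.npz'))
f=lambda u,v,z: onz(d,u/5+180-.4,v/5+150-.4,z)
B=np.array([f(*p,.02) for p in[(652,65),(713,340),(128,468),(70,190)]])[:,:2]
print(B.round(3), [np.linalg.norm(B[i]-B[i-1]).round(3) for i in range(4)])
ax=(B[2]+B[3]-B[0]-B[1]); ax/=np.linalg.norm(ax); ex=np.array([ax[1],-ax[0]])
c=B.mean(0); O=c-ax*.02
print('ey',ax,'ex',ex,'origin',O,'ang',np.degrees(np.arctan2(ex[1],ex[0])))
def loc(P): q=P[:2]-O; return np.array([q@ex,q@ax,P[2]]).round(4)
for n,p in dict(trayA=(75,228,.065),trayB=(118,422,.065),barA=(482,133,.267),barB=(512,293,.267),lipA=(322,170,.17),lipB=(358,355,.17),bkA=(637,100,.18),bkB=(677,280,.18)).items(): print(n,f(*p),loc(f(*p)))
R=np.c_[ex,ax]
for y in(.3,.25,-.12,-.043):print(y,O+ax*y)
s=observe();T=s['tool_rot'];print(np.degrees(np.arctan2(T[1][1],T[0][1])))
E
python3 m.py
```

```text
[[ 0.605 -0.462]
 [ 0.409 -0.505]
 [ 0.315 -0.094]
 [ 0.511 -0.049]] [np.float64(0.424), np.float64(0.2), np.float64(0.422), np.float64(0.201)]
ey [-0.22305131  0.97480671] ex [0.97480671 0.22305131] origin [ 0.46441857 -0.29708357] ang 12.888314536422168
trayA [ 0.4799458  -0.05921973  0.065     ] [0.0682 0.2284 0.065 ]
trayB [ 0.34730022 -0.09173627  0.065     ] [-0.0684  0.2263  0.065 ]
barA [ 0.52315473 -0.32963862  0.267     ] [ 0.05   -0.0448  0.267 ]
barB [ 0.42761685 -0.3481106   0.267     ] [-0.0473 -0.0415  0.267 ]
lipA [ 0.51048709 -0.23163635  0.17      ] [0.0595 0.0535 0.17  ]
lipB [ 0.39222855 -0.25615654  0.17      ] [-0.0612  0.056   0.17  ]
bkA [ 0.55662116 -0.43260549  0.18      ] [ 0.0597 -0.1527  0.18  ]
bkB [ 0.44171286 -0.45802866  0.18      ] [-0.058  -0.1518  0.18  ]
0.3 [ 0.39750317 -0.00464156]
0.25 [ 0.40865574 -0.05338189]
-0.12 [ 0.49118472 -0.41406037]
-0.043 [ 0.47400977 -0.33900026]
66.97467085810084
```

The measurements match the given sizes: board 201 x 423 mm, bar at y = -43 mm, lip at 55 mm, back wall at -152 mm. The tray's +y face is at about 0.227, so it needs a push of about 52 mm. First I turn the tool so that tool x = stand x and tool y = stand -y.

```bash
cat > go.py <<'E'
import sys
from h import *
O=np.array([0.4644,-0.2971]);ey=np.array([-.22305,.97481]);ex=np.array([ey[1],-ey[0]])
s=observe();T=np.array(s['tool_rot']);p=np.array(s['position'])
q=p[:2]-O
print('t',round(s['time_s'],2),'stand',(q@ex).round(4),(q@ey).round(4),p[2].round(4),'w',round(s['grip_width'],4),'F',np.round(s['ft_force'],1),'q',np.round(s['q'],0))
if len(sys.argv)>3:
    a=list(map(float,sys.argv[1:4]));W=np.r_[O+ex*a[0]+ey*a[1],a[2]]
    D=np.eye(3);D[:2,0]=ex;D[:2,1]=-ey;D[2]=[0,0,-1];
    D=np.c_[np.r_[ex,0],np.r_[-ey,0],[0,0,-1.]]
    print('shift',(T.T@(W-p)).round(4),'turn',cv2.Rodrigues(T.T@D)[0].ravel().round(4))
E
python3 -m jog '[[0,0,0.18,0,0,0,0],[0,0,0.18,0,0,0,0],[0,0,0.18,0,0,0,0],[0,0,0.18,0,0,0,0],[0,0,0.18,0,0,0,0],[0,0,0.18,0,0,0,0],[0,0,0.18,0,0,0,0]]' 40
python3 -m jog '[[0,0,0.18,0,0,0,0],[0,0,0.18,0,0,0,0],[0,0,0.18,0,0,0,0],[0,0,0.18,0,0,0,0],[0,0,0.18,0,0,0,0],[0,0,0.18,0,0,0,0],[0,0,0.175,0,0,0,0],[0,0,0,0,0,0,0]]'
python3 go.py 0 0.29 0.15
```

```text
time_s: 0.98
position: [0.215, 0.506, 0.2309]
tool_rot: [[0.097, 0.995, -0.001], [0.995, -0.097, -0.001], [-0.001, -0.0, -1.0]]
ft_force: [-0.5, 0.1, -0.2]
grip_width: 0.0002
gripper_force: 0.0
time_s: 1.98
position: [0.215, 0.5061, 0.231]
tool_rot: [[0.974, 0.224, -0.0], [0.224, -0.974, -0.001], [-0.001, 0.0, -1.0]]
ft_force: [-0.9, 0.1, 0.5]
grip_width: 0.0
gripper_force: 0.0
t 1.98 stand -0.064 0.8386 0.231 w 0.0 F [-0.9  0.1  0.5] q [ 55.  22.  74.   0.  84. 132.]
shift [0.0632 0.5486 0.0812] turn [0.0004 0.0005 0.0014]
```

```bash
python3 -m jog '[[0,0,0,0.006,0.045,0,0],[0,0,0,0.006,0.055,0,0],[0,0,0,0.006,0.056,0,0],[0,0,0,0.006,0.056,0,0],[0,0,0,0.006,0.056,0,0],[0,0,0,0.006,0.056,0,0],[0,0,0,0.006,0.056,0.02,0],[0,0,0,0.006,0.056,0.02,0],[0,0,0,0.006,0.056,0.02,0],[0,0,0,0.008,0.055,0.02,0]]'
python3 -m jog '[[0,0,0,0,0,0,0],[0,0,0,0,0,0,0]]' >/dev/null
python3 go.py 0 0.262 0.04
```

```text
time_s: 3.22
position: [0.3977, -0.0152, 0.1509]
tool_rot: [[0.974, 0.227, 0.001], [0.227, -0.974, -0.0], [0.001, 0.0, -1.0]]
ft_force: [1.4, 1.6, 0.1]
grip_width: -0.0001
gripper_force: 0.0
t 3.48 stand -0.0022 0.292 0.1513 w 0.0 F [0.1 0.7 0.3] q [-19.  12. 104.   0.  64.  58.]
shift [0.0022 0.03   0.1113] turn [-0.0005  0.0004  0.0018]
```

```bash
python3 -m jog '[[0,0,0,0.002,0.006,0.04,0],[0,0,0,0,0.006,0.04,0],[0,0,0,0,0.006,0.031,0],[0,0,0,0,0.005,0,0],[0,0,0,0,0,0,0]]'
python3 go.py 0 0.1885 0.04
```

```text
time_s: 4.1
position: [0.4051, -0.035, 0.0415]
tool_rot: [[0.974, 0.224, 0.002], [0.224, -0.974, -0.001], [0.002, 0.001, -1.0]]
ft_force: [0.2, 0.5, -0.2]
grip_width: -0.0004
gripper_force: 0.0
t 4.1 stand 0.0007 0.2687 0.0415 w -0.0004 F [ 0.2  0.5 -0.2] q [-22.  24. 112.   0.  44.  55.]
shift [-0.0008  0.0802  0.0016] turn [ 0.0011 -0.0016  0.0014]
```

```bash
python3 -m jog '[[0,0,0,0,0.008,0,0],[0,0,0,0,0.008,0,0],[0,0,0,0,0.006,0,0],[0,0,0,0,0.006,0,0],[0,0,0,0,0.006,0,0],[0,0,0,0,0.006,0,0],[0,0,0,0,0.006,0,0],[0,0,0,0,0.006,0,0]]'
python3 go.py 0 0.1885 0.04
```

```text
time_s: 5.1
position: [0.4162, -0.0862, 0.0403]
tool_rot: [[0.975, 0.223, -0.0], [0.223, -0.975, 0.0], [-0.0, -0.0, -1.0]]
ft_force: [-1.2, 4.4, 3.3]
grip_width: 0.0002
gripper_force: 2.4
t 5.1 stand 0.0 0.2163 0.0403 w 0.0002 F [-1.2  4.4  3.3] q [-28.  25. 109.   0.  46.  49.]
shift [-0.      0.0278  0.0003] turn [-0.0001  0.0001 -0.0001]
```

```bash
python3 -m jog '[[0,0,0,0,0.004,0,0],[0,0,0,0,0.004,0,0],[0,0,0,0,0.004,0,0],[0,0,0,0,0.004,0,0],[0,0,0,0,0.003,0,0],[0,0,0,0,0.003,0,0],[0,0,0,0,0.002,0,0],[0,0,0,0,0.001,0,0]]'
python3 go.py 0 0.1885 0.04
```

```text
time_s: 6.1
position: [0.4217, -0.1104, 0.0403]
tool_rot: [[0.975, 0.223, -0.0], [0.223, -0.975, -0.0], [-0.0, 0.0, -1.0]]
ft_force: [0.5, 3.9, 2.7]
grip_width: 0.0001
gripper_force: 2.1
t 6.1 stand 0.0 0.1916 0.0403 w 0.0001 F [0.5 3.9 2.7] q [-30.  26. 107.  -0.  47.  47.]
shift [-0.      0.0031  0.0003] turn [ 0.      0.     -0.0002]
```

```bash
python3 -m jog '[[0,0,0,0,0.001,0,0],[0,0,0,0,0.001,0,0],[0,0,0,0,0,0,0]]'
python3 go.py 0 0.1885 0.04
```

```text
time_s: 6.48
position: [0.4222, -0.1124, 0.0403]
tool_rot: [[0.975, 0.223, 0.0], [0.223, -0.975, -0.0], [-0.0, 0.0, -1.0]]
ft_force: [-1.1, 2.5, 2.2]
grip_width: -0.0002
gripper_force: 1.5
t 6.47 stand 0.0001 0.1895 0.0403 w -0.0002 F [-1.1  2.5  2.2] q [-30.  26. 107.  -0.  47.  47.]
shift [-0.0001  0.001   0.0003] turn [ 0.0002  0.     -0.0001]
```

```bash
python3 -m jog '[[0,0,0,0,0.001,0,0],[0,0,0,0,0.001,0,0]]'|grep ft; python3 -m jog '[[0,0,0,0,0.001,0,0],[0,0,0,0,0.001,0,0]]'|grep ft
python3 go.py
```

```text
ft_force: [-0.8, 4.0, 2.3]
ft_force: [-2.1, 13.9, 8.4]
t 6.97 stand -0.0003 0.1869 0.0403 w -0.0001 F [-2.1 13.9  8.4] q [-31.  26. 107.   0.  47.  46.]
```

```bash
python3 -m jog '[[0,0,0,0,0.0008,0,0],[0,0,0,0,0,0,0]]'|grep -E 'ft'
python3 go.py
python3 -m jog '[[0,0,0,0,-0.004,0,0],[0,0,0,0,-0.02,0,0],[0,0,0,0,-0.04,0,0],[0,0,0,0,-0.02,-0.03,0],[0,0,0,0,0,-0.06,0],[0,0,0,0,0,-0.06,0],[0,0,0,0,0,-0.06,20],[0,0,0,0,0,-0.06,40],[0,0,0,0,0,-0.04,40],[0,0,0,0,0,0,40]]'
python3 go.py 0 -0.043 0.36
python3 - <<'E'
from h import *
d=grab('top','top1.png')
cv2.imwrite('pics/c1.png',cv2.resize(cv2.imread('pics/top1.png')[150:255,180:340],None,fx=5,fy=5,interpolation=cv2.INTER_CUBIC))
E
```

```text
ft_force: [-1.6, 14.3, 8.8]
t 7.22 stand -0.0004 0.1868 0.0403 w 0.0001 F [-1.6 14.3  8.8] q [-31.  26. 107.   0.  47.  46.]
time_s: 8.48
position: [0.4049, -0.0347, 0.3525]
tool_rot: [[0.975, 0.223, 0.005], [0.223, -0.975, -0.002], [0.005, 0.004, -1.0]]
ft_force: [1.1, -0.7, -0.9]
grip_width: 0.0344
gripper_force: 0.0
t 8.47 stand 0.0005 0.2691 0.3525 w 0.0344 F [ 1.1 -0.7 -0.9] q [-22.   3.  80.  -0.  97.  55.]
shift [-0.0005  0.3121 -0.0064] turn [ 0.0036 -0.0047  0.0001]
```

View pics/c1.png

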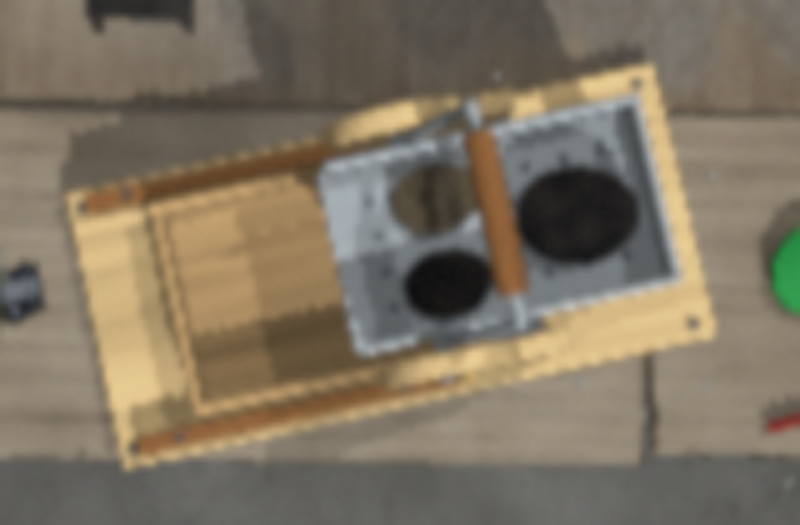

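The picture shows the tray end at (150,212)–(197,415), with the pan and feet unmoved. I check the tray's y value (it should be 0.175), then move over the bar.

```bash
sed -i 's/^R=.*//;/^for y in/d;/^s=obs/d' m.py; echo "print('T',loc(f(152,212,.065)),loc(f(195,415,.065)))">>m.py; python3 m.py|tail -1
python3 -m jog '[[0,0,0,0,0.045,-0.006,40],[0,0,0,0,0.055,0,40],[0,0,0,0,0.055,0,40],[0,0,0,0,0.055,0,40],[0,0,0,0,0.055,0,40],[0,0,0,0,0.047,0,40],[0,0,0,0,0,0,40],[0,0,0,0,0,0,40]]' | grep -v rot
python3 go.py 0 -0.043 0.246
```

```text
T [0.0678 0.1743 0.065 ] [-0.0749  0.1739  0.065 ]
time_s: 9.52
position: [0.474, -0.3384, 0.3551]
ft_force: [0.3, -0.4, 0.1]
grip_width: 0.0343
gripper_force: 0.0
t 9.53 stand 0.0001 -0.0424 0.3551 w 0.0343 F [ 0.3 -0.4  0.1] q [-47.  23.  53.   0. 104.  30.]
shift [0.     0.0009 0.1091] turn [-0.0022  0.0011  0.    ]
```

```bash
python3 -m jog '[[0,0,0,0,0.001,0.03,40],[0,0,0,0,0,0.03,40],[0,0,0,0,0,0.03,40],[0,0,0,0,0,0.019,40],[0,0,0,0,0,0,40]]' | grep -v rot
python3 go.py 0 0.047 0.246
```

```text
time_s: 10.15
position: [0.4739, -0.3384, 0.2465]
ft_force: [-0.1, 0.3, 0.5]
grip_width: 0.0343
gripper_force: 0.0
t 10.15 stand 0.0001 -0.0424 0.2465 w 0.0343 F [-0.1  0.3  0.5] q [-47.  25.  67.   0.  88.  30.]
shift [ 0.     -0.0894  0.0007] turn [-0.0024  0.0013  0.0011]
```

```bash
python3 -m jog '[[0,0,0,0,-0.004,0,40],[0,0,0,0,-0.004,0,40],[0,0,0,0,-0.005,-0.001,40],[0,0,0,0,-0.007,-0.001,40],[0,0,0,0,-0.008,-0.002,40],[0,0,0,0,-0.008,-0.002,40],[0,0,0,0,-0.008,-0.001,40],[0,0,0,0,-0.008,-0.001,40],[0,0,0,0,-0.008,0,40],[0,0,0,0,-0.008,0.001,40]]' | grep -v rot
python3 go.py 0 0.0607 0.245
```

```text
time_s: 11.4
position: [0.4589, -0.2732, 0.2542]
ft_force: [0.6, -2.2, 2.3]
grip_width: 0.0337
gripper_force: 1.6
t 11.4 stand 0.0 0.0245 0.2542 w 0.0337 F [ 0.6 -2.2  2.3] q [-43.  19.  74.   0.  86.  34.]
shift [-0.     -0.0362  0.0092] turn [-0.0004  0.0002 -0.0001]
```

```bash
python3 -m jog '[[0,0,0,0,-0.007,0.001,40],[0,0,0,0,-0.007,0.002,40],[0,0,0,0,-0.007,0.002,40],[0,0,0,0,-0.006,0.002,40],[0,0,0,0,-0.005,0.002,40],[0,0,0,0,-0.003,0.001,40],[0,0,0,0,-0.001,0,40],[0,0,0,0,0,0,40]]' | grep -v rot
python3 go.py 0 0.0607 0.245
python3 - <<'E'
from h import *
a=grab('scene','s2.png');b=grab('top','top2.png')
k=lambda f,y,x,h,w:cv2.resize(cv2.imread('pics/'+f)[y:y+h,x:x+w],(390,390),interpolation=cv2.INTER_CUBIC)
cv2.imwrite('pics/c2.png',np.hstack([k('s2.png',140,200,110,110),k('top2.png',145,200,110,110)]))
E
```

```text
time_s: 12.4
position: [0.451, -0.2388, 0.2441]
ft_force: [1.1, -2.7, -0.7]
grip_width: 0.034
gripper_force: 1.1
t 12.4 stand -0.0001 0.0599 0.2441 w 0.034 F [ 1.1 -2.7 -0.7] q [-41.  17.  79.  -0.  84.  36.]
shift [ 0.0001 -0.0008 -0.0009] turn [-0.0004  0.0004 -0.0002]
```

View pics/c2.png

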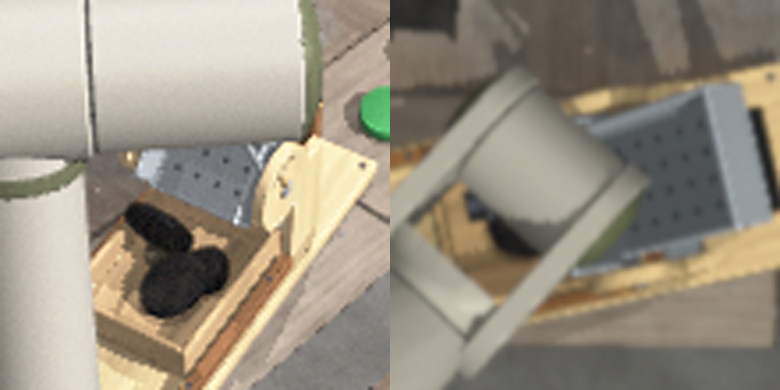

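All visible feet (three black) are in the tray. The brown one may be hidden by the arm. I check the tilt against the pan's back edge (outer bottom corners at about (738,85) and (775,205) in the right crop), holding meanwhile.

```bash
python3 -m jog '[[0,0,0,0,-0.001,0,40],[0,0,0,0,0,0,40],[0,0,0,0,0,0,40],[0,0,0,0,0,0,40]]' | grep ft
python3 go.py
python3 - <<'E'
from h import *
d=dict(np.load('pics/top2.png.npz'))
O=np.array([0.4644,-0.2971]);ey=np.array([-.22305,.97481]);ex=np.array([ey[1],-ey[0]])
for t in(40,45,50):
    c,s=np.cos(np.radians(t)),np.sin(np.radians(t));P=[]
    for x in(.0585,-.0585):
        for y,z in((-.157,-.013),(-.157,.03)):
            P.append(np.r_[O+ex*x+ey*(y*c+z*s),.15+z*c-y*s])
    print(t,((proj(d,P)+.5-[200,145])*390/110+[390,0]).round(0).tolist())
E
```

```text
ft_force: [1.1, -2.3, -1.8]
t 13.0 stand -0.0 0.0609 0.2443 w 0.0342 F [ 1.1 -2.3 -1.8] q [-41.  17.  79.  -0.  84.  36.]
40 [[753.0, 86.0], [725.0, 87.0], [783.0, 219.0], [756.0, 223.0]]
45 [[744.0, 86.0], [713.0, 89.0], [775.0, 220.0], [744.0, 226.0]]
50 [[735.0, 87.0], [699.0, 91.0], [766.0, 222.0], [730.0, 228.0]]
```

The tilt reads about 45–46°, on the long mark. I hold for another 1.2 s, then ease down.

```bash
python3 -m jog '[[0,0,0,0,0,0,40],[0,0,0,0,0,0,40],[0,0,0,0,0,0,40],[0,0,0,0,0,0,40],[0,0,0,0,0,0,40],[0,0,0,0,0,0,40],[0,0,0,0,0,0,40],[0,0,0,0,0,0,40],[0,0,0,0,0,0,40],[0,0,0,0,0,0,40]]' | grep ft
python3 -m jog '[[0,0,0,0,0.002,-0.001,40],[0,0,0,0,0.004,-0.001,40],[0,0,0,0,0.005,-0.001,40],[0,0,0,0,0.005,-0.001,40],[0,0,0,0,0.005,-0.001,40],[0,0,0,0,0.005,-0.001,40],[0,0,0,0,0.005,-0.001,40],[0,0,0,0,0.005,0,40],[0,0,0,0,0.005,0,40],[0,0,0,0,0.005,0,40]]' | grep ft
python3 -m jog '[[0,0,0,0,0.005,0,40],[0,0,0,0,0.005,0,40],[0,0,0,0,0.005,0,40],[0,0,0,0,0.004,0,40],[0,0,0,0,0.004,0,40],[0,0,0,0,0.004,0,40],[0,0,0,0,0.004,0.001,40],[0,0,0,0,0.003,0.001,40],[0,0,0,0,0.003,0.001,40],[0,0,0,0,0.003,0.001,40]]' | grep ft
python3 go.py 0 -0.036 0.246
```

```text
ft_force: [-1.0, -1.7, -2.0]
ft_force: [1.5, -2.1, 1.0]
ft_force: [0.3, -3.8, 0.9]
t 16.75 stand 0.0001 -0.0255 0.2476 w 0.0342 F [ 0.3 -3.8  0.9] q [-46.  23.  69.  -0.  87.  31.]
shift [-0.0001  0.0104  0.0016] turn [ 0.0009 -0.0004 -0.0002]
```

```bash
python3 -m jog '[[0,0,0,0,0.002,0.001,40],[0,0,0,0,0.002,0,40],[0,0,0,0,0.002,0,40],[0,0,0,0,0.001,0,40],[0,0,0,0,0.001,0,40],[0,0,0,0,0.001,0,40],[0,0,0,0,0.001,0,40],[0,0,0,0,0.001,0,40],[0,0,0,0,0.001,0,40],[0,0,0,0,0.001,0,40]]' | grep ft
python3 -m jog '[[0,0,0,0,0.001,0,40],[0,0,0,0,0.001,0,40],[0,0,0,0,0.001,0,40],[0,0,0,0,0.001,0,40],[0,0,0,0,0,0,40]]' | grep ft
python3 go.py 0 -0.043 0.36
```

```text
ft_force: [-0.0, 0.7, 0.1]
ft_force: [0.4, 0.1, -0.3]
t 18.62 stand -0.0 -0.0422 0.2463 w 0.034 F [ 0.4  0.1 -0.3] q [-47.  25.  67.  -0.  88.  30.]
shift [-0.      0.0008 -0.1137] turn [-0.      0.     -0.0002]
```

The force has gone to zero and the pan is resting. I lift off and move clear.

```bash
python3 -m jog '[[0,0,0,0,0,-0.02,40],[0,0,0,0,0,-0.03,40],[0,0,0,0,0,-0.04,40],[0,0,0,0,0,-0.03,40],[0,0,0,0,-0.05,0,40],[0,0,0,0,-0.06,0,40],[0,0,0,0,-0.06,0,40],[0,0,0,0,-0.06,0,40],[0,0,0,0,-0.06,0,40],[0,0,0,0,-0.06,0,40]]'|grep ft
python3 -m jog '[[0,0,0,0,-0.06,0,40],[0,0,0,0,-0.06,0,40],[0,0,0,0,-0.05,0,40],[0,0,0,0,0,0,40]]'|grep ft
python3 go.py
python3 - <<'E'
from h import *
d=grab('top','top3.png')
cv2.imwrite('pics/c3.png',cv2.resize(cv2.imread('pics/top3.png')[150:255,180:340],None,fx=5,fy=5,interpolation=cv2.INTER_CUBIC))
E
```

```text
ft_force: [1.0, -0.1, 0.7]
ft_force: [-0.2, -0.6, -0.9]
t 20.38 stand -0.0006 0.4805 0.3666 w 0.0343 F [-0.2 -0.6 -0.9] q [  8.   2.  79.   0. 100.  85.]
```

View pics/c3.png

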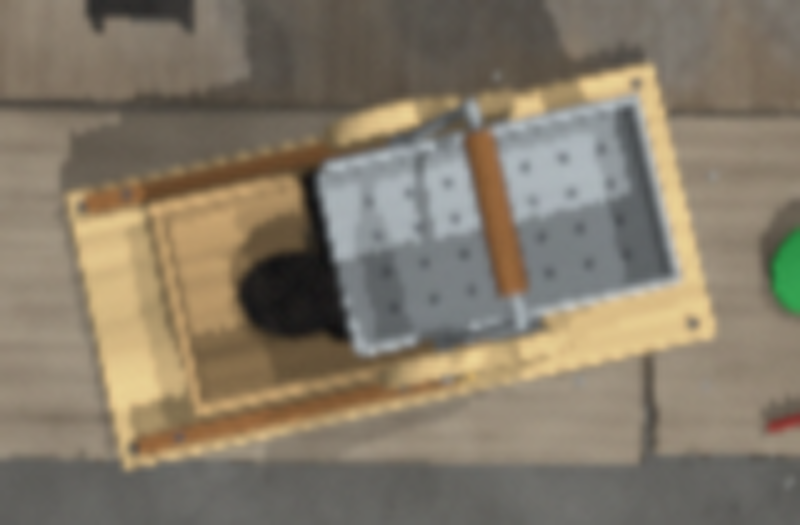

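The pan is level, with the bar back at (482–512, 133–293). It is empty, and the tray is still home. I take one look from the scene view to confirm the feet lie inside the tray.

Run:
```python
from h import *
grab('scene','s4.png')
cv2.imwrite('pics/c4.png',cv2.resize(cv2.imread('pics/s4.png')[130:280,190:330],None,fx=4,fy=4,interpolation=cv2.INTER_CUBIC))
```

```text
(no output)
```

View pics/c4.png

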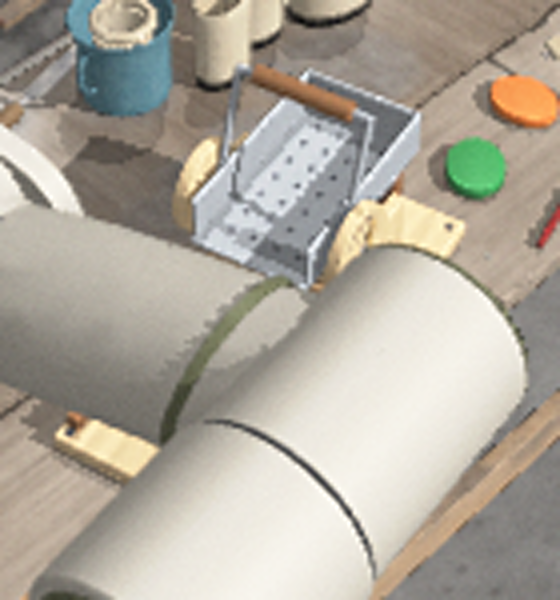

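The pan is seen level and empty, but the arm hides the tray. I move the arm further left and look again.

```bash
python3 -m jog '[[0,0,0,0,-0.05,0,40],[0,0,0,0,-0.06,0,40],[0,0,0,0,-0.06,0,40],[0,0,0,0,-0.06,0,40],[0,0,0,0,-0.06,0,40],[0,0,0,0,-0.04,0,40],[0,0,0,0,0,0,40]]'|grep pos
python3 - <<'E'
from h import *
grab('scene','s5.png')
cv2.imwrite('pics/c5.png',cv2.resize(cv2.imread('pics/s5.png')[140:290,190:330],None,fx=4,fy=4,interpolation=cv2.INTER_CUBIC))
E
```

```text
position: [0.2852, 0.4913, 0.365]
```

View pics/c5.png

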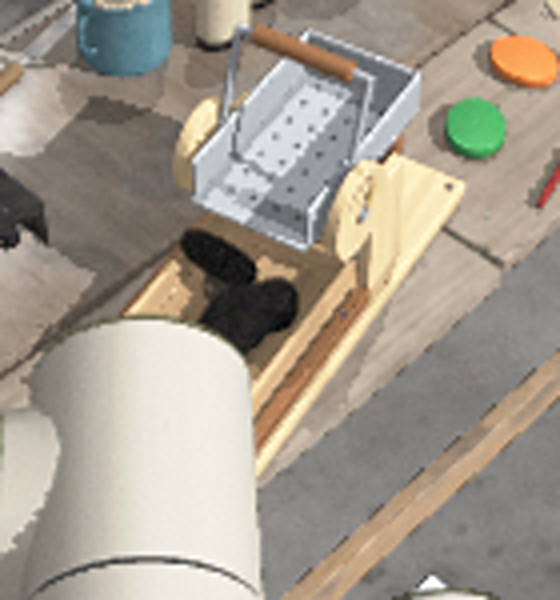

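The black feet at (218,255), (240,315) and (280,298) lie inside the tray walls. The pan is level and empty. The brown foot is not in the pan or on the bench; the tilted large foot appears to be resting on it.

```bash
python3 -c "
from h import *
print(job.close_job())"
```

```text
the job is handed in; nothing more can be done
None
```

The job is handed in at about 21 s: the tray is home against the stop, the pan was tipped to about 45° and held for a good second, then eased back level and empty; three black feet are visible in the tray, but the brown one was never seen there and I take it to lie under a large foot.

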